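# Put the filter-cake scraper away in its keeper block

### The arm

A 6-joint arm with a two-finger parallel gripper is mounted at the origin on a cart in front of the work surface, level with it; the furniture and walls round the work are solid. World frame = base frame: x ahead of the robot, y to its left, z up, the work surface at z = 0. Lengths are in m, angles in rad, forces in N, time in s.
With the tool pointing down it reaches from about 0.35 to 1 m from the base axis. Payload 7.1 kg.
Tool frame: the origin (TCP) lies between the finger pads; the fingertips stand 22 mm ahead of it and the grasp point (between the pads) lies 3 mm ahead of it; z points along the fingers, y is the line along which they close (so a half turn about z gives the same grasp; the last joint's range is limited). The gripper opens to 85 mm and grips with 20 to 120 N. Pads are 22 mm wide; open, the fingers measure 114 mm over their backs; the gripper's body (76 mm by 85 mm) begins 54 mm behind the grasp point. The pads swing forward as they close: fully open they stand 13 mm farther back than shut.
Start: joints at [-1.156, 0.423, 1.63, -0, 1.089, -0.019], TCP at [0.263, -0.567, 0.253] pointing down, gripper open.
Joint ranges: [-3, 3], [-0.9, 2.11], [0.09, 2.58], [-1.31, 4.45], [0.11, 2.69], [-2.54, 2.54]. Speed limits (rad/s): [2.39, 2.39, 3.01, 3.14, 3.14, 3.14].

### API

Orientations are given as a rotation vector (axis times angle).
In Python, from rig import manip gives the robot as it stands. The module is installed in compiled form; this text tells all that it offers. Calls block until the motion is done:
- manip.move_to(position, orientation): joint-space move of the TCP to a pose.
- manip.servo_line(position, orientation=None, rate=0.15): straight line of the TCP; orientation=None keeps the orientation; rate is the mean speed in m/s.
- manip.set_joints(angles): joint-space move.
- manip.command_gripper(opening, f_grip=None): finger opening in m; f_grip is the grip in N (None keeps the last); returns when the fingers have stopped.
- manip.hold(seconds).
- manip.solve_ik(position, orientation): joint angles nearest the present ones, or None.
- manip.camera(name): name is "side" or "top" or "wrist"; returns a dict with "image" (480x640x3 uint8, red, green, blue), "fx", "fy", "cx", "cy" (pixels), "cam_to_world" (4x4, takes a point from camera to world coordinates); the wrist camera has in their place "mount" (4x4, takes a point from camera to tool coordinates, whose origin is the TCP and whose axes are the flange's). Camera axes: x right, y down, z forward; pixel columns grow to the right and rows downward; lengths in m; the calibration is good to about 2 mm. The wrist camera is an equidistant fisheye: a pixel r from the principal point sees the ray r / f radians off the axis. A picture is of the moment at which its call begins: read the wrist's pose just before it. There is no depth.
A pose or a line that the arm cannot do raises manip.IKError and nothing moves.
- manip.sign_off(): hands the job in; it is judged then, once.
Readings, each from a call of its own:
- manip.get_time(): time.
- manip.get_joint_positions(): joint angles.
- manip.get_joint_vel(): joint speeds.
- manip.get_tau(): joint torques, N m.
- manip.get_position(): TCP position.
- manip.get_ee_rot(): TCP orientation.
- manip.get_contact_force(): force on the tool from outside, world axes, zero at the start.
- manip.get_torque(): the same for the moment, N m.
- manip.get_width(): finger opening in m.
- manip.get_grip_force(): force on a finger pad.
Only numpy, scipy, OpenCV 4.12 (cv2) and the standard library are available. Lean on these libraries where they do the work, as an engineer would, in place of code of your own. Each camera call takes 0.05 s, during which the arm holds its last target. There are 200 camera calls.

### The job

Take the orange-handled scraper out of the grey drying stand and lower it blade first into the slot of the white block until its black collar sits flat on the block; do not drop it in. Then slide the red-gripped keeper all the way over the collar so that the scraper is locked in, and let go. Leave the brown bottle, the beaker and the white bottle standing where they are.

Things in the scene. Friction and masses are not known exactly. Their poses are not given: they have to be found in the camera images.
- scraper: Flat scraper, 0.1-0.2 kg, upright in the stand at the start. Origin: middle of the blade's lower edge; z up to the handle, x along the blade's width, y through its thickness; alike either way round. Steel blade 48 (x) x 5 (y) mm, z = 0 to 65 mm; black collar 72 x 18 mm, z = 65 to 73; orange handle 26 x 16 mm, z = 73 to 145.
- scraper_grip (a point): Middle of the scraper's orange handle, 109 mm above the blade's lower edge. Axes like the scraper's. Grip it here from above, fingers closing along y (16 mm).
- stand: Grey drying stand, fixed: block 84 (x) x 60 (y) x 45 mm high on a foot 104 x 84 mm. Origin: centre of its underside, z up. Its loose slot runs along x, 35 mm deep, floor 10 mm above the bench; the scraper stands in it on its blade's edge, may lean a little, and is drawn straight up.
- holder: Fixed holder: aluminium base plate 170 mm in y, x = -123 to +53 mm; a blue front bracket (x = -119 to -57) carries the keeper; behind it is a white slot block 92 (x) x 84 (y) mm on a rail along y. Origin: on the bench below the middle of the block's travel; x points from keeper to block, z up. The scraper is home, collar on the block, when its origin is at holder z = 15 mm.
- rail_mid (a point): Holder x = 0, y = 0 at the height of the block's flat top, 80 mm; axes like the holder's. The slot (middle of the block, along x, 52 x 7.5 mm, 66 mm deep, mouth chamfered 2.5 mm on both long sides) is at x = 0, but at an UNMEASURED y from -18 to +18 mm, where the block is clamped, rigid under 100 N. Find it by eye or by touch: blade within 2.5 mm in y dips in, else meets the flat top.
- keeper (a joint): Keeper slide, axis holder +x: 0 m open, 0.030 m closed against its stop; starts within 6 mm of open, stays where left, about 2.5 N to slide. Steel tongue 60 mm wide (y), 6 mm thick, underside 90 mm above the bench: passes 2 mm over a collar that is fully home, hits a higher one. Its front edge is at holder x = -50 mm + joint value.
- keeper_grip (a point): Centre of the keeper's red upright grip, 20 (x) x 14 (y) x 32 mm high, 112 mm above the bench; holder x = -95 mm + joint value, y = 0. Axes like the holder's. Its sides across y can be pinched from above.
- brown_bottle: Small brown bottle, 34 mm diameter, 59 mm high; origin at the centre of its underside. Leave alone.
- beaker: White plastic beaker, 76 mm diameter, 92 mm high; origin at the centre of its underside. Leave alone.
- white_bottle: White plastic bottle, 47 mm diameter, 98 mm high; origin at the centre of its underside. Leave alone.
Mind the look-alikes: they are no part of the job. Leave any blue look-alike of the scraper alone.

How it is judged:
By the outcome, as a careful person would: the job done as asked, in the order asked, and still so for the second after the job is handed in, with the robot touching nothing.
It also fails if it takes over 53 s, if anything falls off the work surface, if the arm or the gripper's body presses on something with over 40 N, if the wrist force passes 120 N, or if a joint passes its speed limit or range.

## Working session

There is one attempt and no reset: what is moved stays moved. The work goes in short steps, each a Python script; the robot and the scene stay as the last script left them, time stands still between calls to the robot, and variables do not carry over. Pictures are saved under pics/ and viewed, at most 10 in all, crops included, and the job is handed in when it is done.

```bash
mkdir -p pics; python3 - <<'E'
from rig import manip
import cv2,pickle
d={}
for n in ("side","top","wrist"):
    c=manip.camera(n); d[n]=c
    cv2.imwrite(f"pics/{n}0.png",c["image"][:,:,::-1])
    print(n,{k:(v.round(4).tolist() if hasattr(v,'round') and not isinstance(v,float) else v) for k,v in c.items() if k!="image"})
pickle.dump(d,open("c0.pkl","wb"))
print(manip.get_time(),manip.get_position(),manip.get_ee_rot())
E
```

```text
side {'fx': 457.834281227286, 'fy': 457.834281227286, 'cx': 320.18074894895443, 'cy': 234.99080453242638, 'cam_to_world': [[-0.8765, -0.2694, 0.3989, 0.2754], [-0.4808, 0.531, -0.6978, 0.6426], [-0.0239, -0.8034, -0.595, 0.6044], [0.0, 0.0, 0.0, 1.0]]}
top {'fx': 500.92528937922106, 'fy': 500.92528937922106, 'cx': 311.45465225903973, 'cy': 238.56002785033095, 'cam_to_world': [[-0.1568, -0.9653, 0.2089, 0.3883], [-0.9876, 0.1541, -0.0292, 0.0766], [-0.0039, -0.2109, -0.9775, 1.0964], [0.0, 0.0, 0.0, 1.0]]}
wrist {'fx': 371.64829954431775, 'fy': 371.64829954431775, 'cx': 319.53888441619466, 'cy': 235.95041283669138, 'mount': [[-0.0006, -0.9602, -0.2794, 0.0718], [1.0, -0.0005, -0.0005, -0.001], [0.0004, -0.2794, 0.9602, -0.1216], [0.0, 0.0, 0.0, 1.0]]}
0.15 [ 0.26253502 -0.56673573  0.25267168] [-3.06678567e+00 -6.75765600e-01  3.88760397e-04]
```

View pics/top0.png

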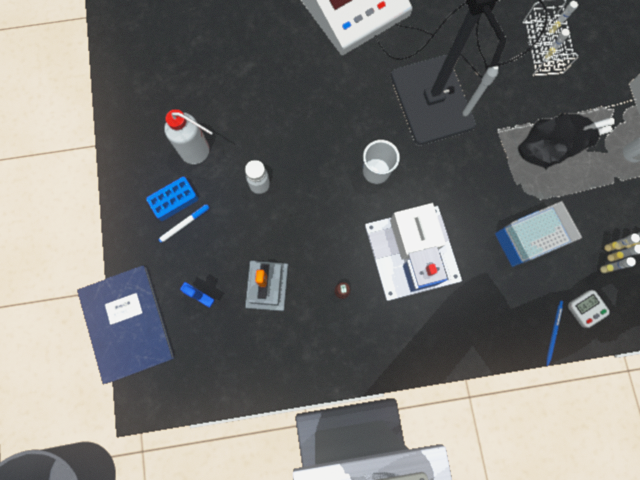

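View pics/side0.png

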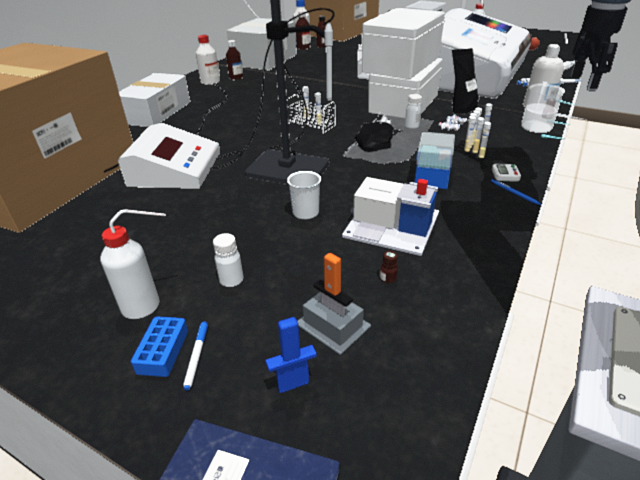

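The top view shows the orange scraper in the grey stand at (262,278). The blue look-alike lies flat at (197,293), and the blue pen and red-capped bottle are at other pixels. The holder is at (413,250), with its slot near (419,228) and the red grip at (432,269). Candidates for the scraper are the orange handle at top (262,278) / side (332,273) and the blue one at top (197,293) / side (290,355). I choose the orange one. Next is a close crop to check it.

```bash
python3 - <<'E'
import cv2,pickle,numpy as np
d=pickle.load(open("c0.pkl","rb"))
def crop(n,x,y,w,h,s):
    i=d[n]["image"][y:y+h,x:x+w,::-1]; return cv2.resize(i,None,fx=s,fy=s,interpolation=cv2.INTER_CUBIC)
a=crop("top",240,255,50,60,6); b=crop("top",360,200,110,100,5)   #300x360, 550x500
cv2.imwrite("pics/h.png",crop("top",362,200,104,104,5.77))
c=crop("side",290,245,85,110,5); cv2.imwrite("pics/s.png",np.hstack([cv2.resize(a,(458,550)),c])[:, :800] if 0 else np.hstack([cv2.resize(a,(375,450)),cv2.resize(c,(425,550))[:450]]))
E
```

```text
(no output)
```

View pics/h.png

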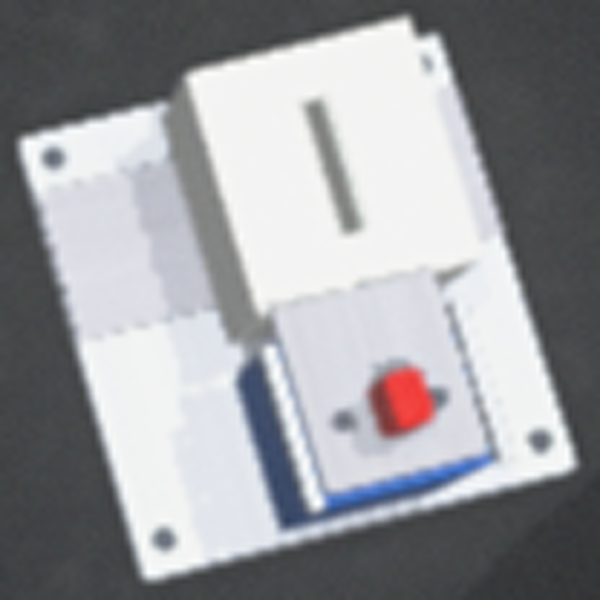

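View pics/s.png

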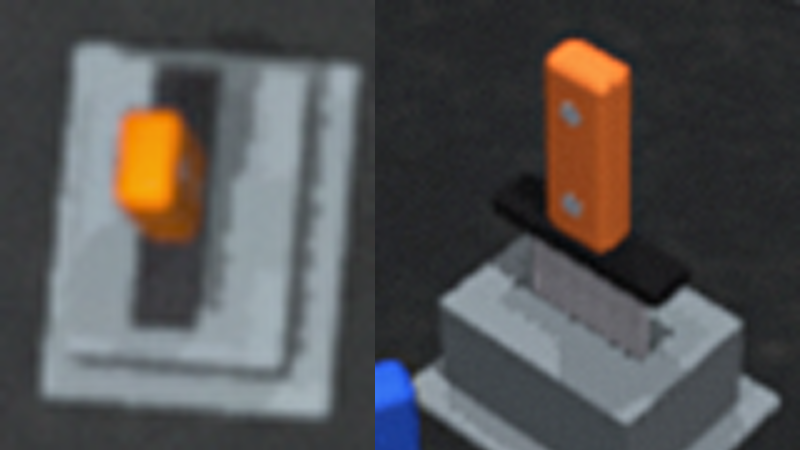

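The crops confirm an orange handle with a black collar, upright in the stand with its slot running roughly along image-vertical. In the holder crop, the slot ends are at (315,98) and (352,232), and the red grip top is at (407,397). Next I compute positions.

```bash
cat > h.py <<'E'
import numpy as np,pickle
from scipy.spatial.transform import Rotation as R
def ray(c,uv):
    uv=np.atleast_2d(uv).astype(float); T=c["cam_to_world"]
    d=np.c_[(uv[:,0]-c["cx"])/c["fx"],(uv[:,1]-c["cy"])/c["fy"],np.ones(len(uv))]@T[:3,:3].T
    return T[:3,3],d
def atz(c,uv,z):
    o,d=ray(c,uv); return o+d*((z-o[2])/d[:,2])[:,None]
def rv(yaw): # tool down, tool y axis at world angle yaw
    y=np.array([np.cos(yaw),np.sin(yaw),0]); z=np.array([0,0,-1.]); return R.from_matrix(np.c_[np.cross(y,z),y,z]).as_rotvec()
E
python3 - <<'E'
from h import *
d=pickle.load(open("c0.pkl","rb")); t=d["top"]; s=d["side"]
np.set_printoptions(precision=4,suppress=True)
H=lambda p:np.array(p)/5.77+[362,200]-.4
S=lambda p:np.array(p)/7.5+[240,255]-.4
C=lambda p:(np.array(p)-[375,0])/5+[290,245]-.4
ang=lambda v:np.degrees(np.arctan2(v[1],v[0]))
pl=atz(t,H([(18,143),(440,35),(578,465),(147,580)]),.008); print("plate",pl[:,:2]); 
print("edges",[ (np.linalg.norm(e),ang(e)) for e in (pl[1]-pl[0],pl[2]-pl[1],pl[3]-pl[2],pl[0]-pl[3])])
sl=atz(t,H([(315,98),(352,232)]),.08); print("slot",sl,sl.mean(0),ang(sl[0]-sl[1]),np.linalg.norm(sl[0]-sl[1]))
bt=atz(t,H([(187,75),(410,17),(485,262),(262,320)]),.08);print("block",bt.mean(0),[ (np.linalg.norm(e),ang(e)) for e in (bt[1]-bt[0],bt[1]-bt[2],bt[0]-bt[3])])
tg=atz(t,H([(272,312),(430,270),(495,455),(325,495)]),.096);print("tongue",tg[:,:2],[ (np.linalg.norm(e),ang(e)) for e in (tg[1]-tg[0],tg[1]-tg[2],tg[0]-tg[3])])
print("grip",atz(t,H([(409,392)]),.128))
ft=atz(t,S([(75,42),(360,65),(330,415),(42,398)]),.008);print("stand",ft.mean(0),[ (np.linalg.norm(e),ang(e)) for e in (ft[1]-ft[0],ft[1]-ft[2],ft[0]-ft[3])])
ht=atz(t,S([(148,160)]),.155);co=atz(t,S([(157,68),(222,68),(195,328),(132,325)]),.083)
print("handle",ht,"side",atz(s,C([(588,63)]),.155)); print("collar",co.mean(0),[ (np.linalg.norm(e),ang(e)) for e in (co[1]-co[0],co[1]-co[2],co[0]-co[3])])
E
```

```text
plate [[ 0.6341 -0.0786]
 [ 0.6508 -0.249 ]
 [ 0.4774 -0.2652]
 [ 0.4604 -0.0962]]
edges [(np.float64(0.17118625178765), np.float64(-84.38983264000434)), (np.float64(0.17414551544129664), np.float64(-174.6738681971162)), (np.float64(0.16980417474401507), np.float64(95.74210941469798)), (np.float64(0.17453517659736023), np.float64(5.780618421484844))]
slot [[ 0.6174 -0.1778  0.08  ]
 [ 0.5665 -0.1809  0.08  ]] [ 0.592  -0.1793  0.08  ] 3.5543175397510036 0.05094841265395048
block [ 0.5909 -0.18    0.08  ] [(np.float64(0.084962767521855), np.float64(-84.13893492274913)), (np.float64(0.09392166162727297), np.float64(4.654343049559757)), (np.float64(0.0935275212846399), np.float64(5.603867350687452))]
tongue [[ 0.54   -0.1433]
 [ 0.546  -0.2012]
 [ 0.4782 -0.2098]
 [ 0.4738 -0.1487]] [(np.float64(0.0582417318289206), np.float64(-84.08522766794351)), (np.float64(0.06833933246268621), np.float64(7.2474097605617445)), (np.float64(0.06640418692828372), np.float64(4.681046598746892))]
grip [[ 0.5008 -0.1765  0.128 ]]
stand [0.5339 0.157  0.008 ] [(np.float64(0.08409624927755069), np.float64(-103.72078143552847)), (np.float64(0.1021692906680508), np.float64(-13.287965560257204)), (np.float64(0.10412038267839473), np.float64(-12.76340061493387))]
handle [[0.5335 0.1572 0.155 ]] side [[0.5324 0.1578 0.155 ]]
collar [0.5336 0.1571 0.083 ] [(np.float64(0.01775829371579889), np.float64(-99.05551600325784)), (np.float64(0.07106643259866281), np.float64(-13.868701415400905)), (np.float64(0.07020688472796774), np.float64(-13.291447807671274))]
```

Everything is consistent with the given sizes: plate 171x174, slot 51, foot 84x103, and handle and collar coincide. The holder yaw is about 5.5°, its origin about (0.5905,-0.169), and the slot's holder y about -11 mm. The stand yaw is about -13.3°. I'll take a closer wrist look at the slot on the way, then pick.

```bash
cat >> h.py <<'E'
def watz(c,p,rot,uv,z):
    uv=np.atleast_2d(uv).astype(float); a=uv-[c["cx"],c["cy"]]; r=np.linalg.norm(a,axis=1); th=r/c["fx"]
    dc=np.c_[a/np.maximum(r,1e-9)[:,None]*np.sin(th)[:,None],np.cos(th)]
    Rw=R.from_rotvec(rot).as_matrix(); M=c["mount"]
    o=p+Rw@M[:3,3]; d=dc@(Rw@M[:3,:3]).T
    return o+d*((z-o[2])/d[:,2])[:,None]
E
python3 - <<'E'
from h import *; from rig import manip; import cv2
for k in (95.5,-84.5):
    q=manip.solve_ik([.585,-.178,.26],rv(np.radians(k)));print(k,q)
for k in (76.7,-103.3):
    print(k,manip.solve_ik([.5335,.1571,.122],rv(np.radians(k))))
manip.move_to([.585,-.178,.26],rv(np.radians(-84.5))); 
manip.hold(.3)
p=manip.get_position();r=manip.get_ee_rot();c=manip.camera("wrist");pickle.dump((p,r,c),open("w1.pkl","wb"))
cv2.imwrite("pics/w1.png",c["image"][:,:,::-1]);print(p,r,manip.get_time(),manip.get_contact_force())
E
```

```text
95.5 [-0.31483499  0.39605857  1.65537412  0.          1.09015996 -1.98162443]
-84.5 [-0.31483499  0.39605857  1.65537412  0.          1.09015996  1.15996823]
76.7 [ 2.64977406e-01  5.10365256e-01  1.86363161e+00 -4.44089210e-16
  7.67595785e-01 -1.07369013e+00]
-103.3 [ 2.64977406e-01  5.10365256e-01  1.86363161e+00 -8.88178420e-16
  7.67595785e-01  2.06790252e+00]
[ 0.58485301 -0.17855273  0.25998974] [ 3.13800141e+00  1.49447581e-01 -1.83962454e-06] 2.3333 [ 0.20451387 -0.21910546 -0.02813573]
```

View pics/w1.png

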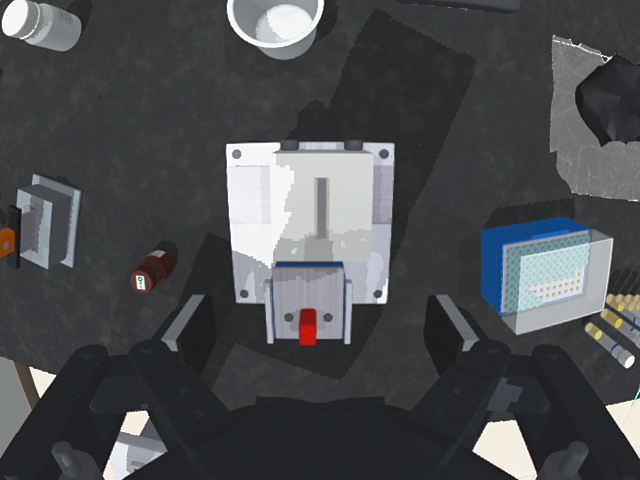

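The wrist view shows the slot at columns ≈317-327, rows 178-239, with the grip at (308,327). The holder looks aligned with the tool. I'll refine the slot y and do the pick.

```bash
python3 - <<'E'
from h import *; from rig import manip; import cv2
np.set_printoptions(precision=4,suppress=True)
p,r,c=pickle.load(open("w1.pkl","rb")); g=c["image"].mean(2)
def cen(r0,r1):
    f=g[r0:r1,308:336].mean(0); w=np.clip(np.median(f)-15-f,0,None); return (w*np.arange(308,336)).sum()/w.sum()
pts=[(cen(184,196),190),(cen(222,234),228)]
W=watz(c,p,r,pts,.08);print(pts,W[:,:2]);v=W[0]-W[1];print("ang",np.degrees(np.arctan2(v[1],v[0])))
E=watz(c,p,r,[(321.5,178),(321.5,239)],.08);print("ends",E[:,:2],E.mean(0))
pl=watz(c,p,r,[(227,144),(394,143),(388,302),(235,303)],.008);print(pl[:,:2],pl.mean(0),[np.degrees(np.arctan2(*(a-b)[1::-1])) for a,b in ((pl[0],pl[3]),(pl[1],pl[2]))])
o=rv(np.radians(-103.3))
manip.move_to([.5335,.1571,.215],o); manip.servo_line([.5335,.1571,.122],rate=.12)
manip.command_gripper(.010,50); print(manip.get_width(),manip.get_grip_force(),manip.get_contact_force(),manip.get_time())
manip.servo_line([.5335,.1571,.28],rate=.12)
print(manip.get_width(),manip.get_contact_force(),manip.get_time(),manip.get_position())
s=manip.camera("side")["image"]; cv2.imwrite("pics/s2.png",s[100:360,200:500,::-1].repeat(2,0).repeat(2,1))
E
```

```text
[(np.float64(321.4132474397093), 190), (np.float64(321.3919263456091), 228)] [[ 0.6077 -0.1765]
 [ 0.5755 -0.1796]]
ang 5.454382904856734
ends [[ 0.6176 -0.1757]
 [ 0.5659 -0.1806]] [ 0.5918 -0.1781  0.08  ]
[[ 0.6356 -0.0779]
 [ 0.6519 -0.2462]
 [ 0.4775 -0.265 ]
 [ 0.4593 -0.0923]] [ 0.5561 -0.1704  0.008 ] [np.float64(4.680221489006623), np.float64(6.169320049283057)]
0.015111088294769032 49.32214558124542 [-0.8259  0.3191  3.6985] 5.1833
0.015382810490475126 [-0.6436  0.7546 -1.9882] 6.65 [0.533  0.157  0.2792]
```

View pics/s2.png

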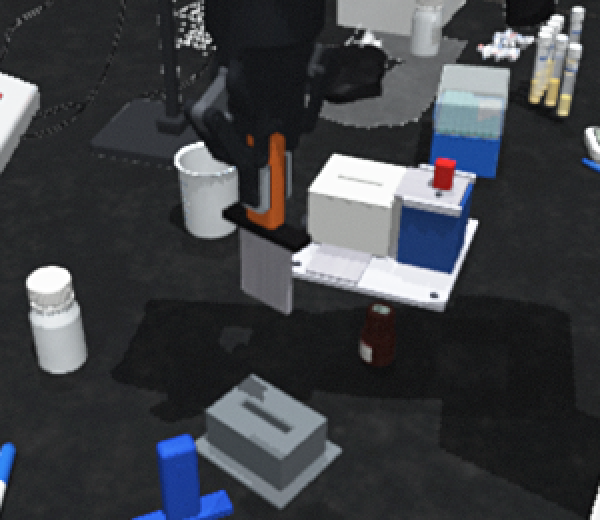

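The scraper is held upright, with its blade clear at about (265,270). The stand is empty and nothing else was disturbed. Next is a guarded descent at the slot.

```bash
python3 - <<'E'
from h import *; from rig import manip; import cv2
np.set_printoptions(precision=4,suppress=True)
x,y=.5919,-.1787; o=rv(np.radians(-84.5))
manip.move_to([x,y,.28],o); manip.servo_line([x,y,.202],rate=.1); manip.hold(.2)
f0=manip.get_contact_force(); print(f0,manip.get_position(),manip.get_time())
z=.202
while z>.180:
    z-=.002; manip.servo_line([x,y,z],rate=.03); f=manip.get_contact_force()-f0
    if abs(f[2])>6 or np.hypot(*f[:2])>8: break
print(z,f,manip.get_torque(),manip.get_position(),manip.get_time())
c=manip.camera("side");cv2.imwrite("pics/s3.png",cv2.resize(c["image"][130:280,310:470,::-1],None,fx=4,fy=4,interpolation=cv2.INTER_CUBIC))
E
```

```text
[ 0.0133 -0.574  -2.1766] [ 0.5923 -0.1789  0.2028] 9.1167
0.18 [-0.4935  0.4596 -0.3777] [-0.0579 -0.0367 -0.0106] [ 0.5918 -0.1786  0.1798] 11.8667
```

View pics/s3.png

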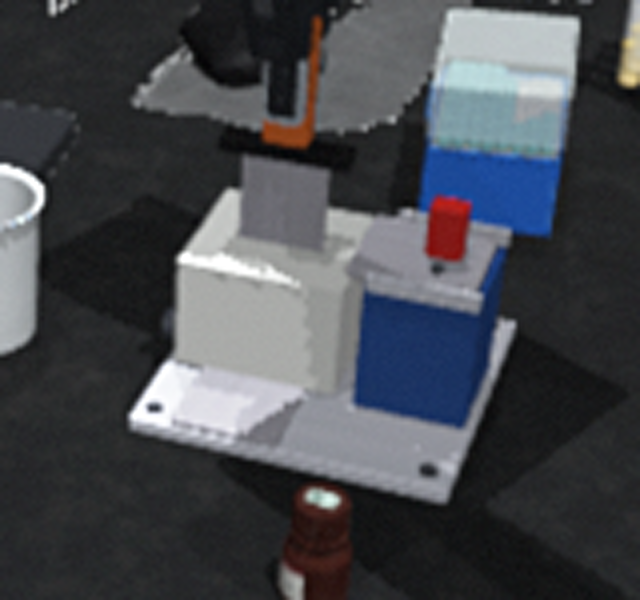

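The blade has gone 12 mm into the slot with no force. I continue down, guarded.

```bash
python3 - <<'E'
from h import *; from rig import manip; import cv2
np.set_printoptions(precision=4,suppress=True)
x,y=.5919,-.1787; f0=np.array([0,-.4,-2.2]); z=.180
while z>.120:
    z-=.004 if z>.134 else .001; manip.servo_line([x,y,z],rate=.04); f=manip.get_contact_force()-f0
    if z<.14 or abs(f).max()>5: print(round(z,3),f,manip.get_position())
    if f[2]>12 or np.hypot(*f[:2])>15: break
print(manip.get_torque(),manip.get_time(),manip.get_width())
E
```

```text
0.14 [-0.6681  1.2645  0.8994] [ 0.5917 -0.1786  0.1397]
0.136 [0.0853 0.2881 0.1128] [ 0.5917 -0.1787  0.1357]
0.132 [-0.3556  0.8363  0.8617] [ 0.5917 -0.1786  0.1317]
0.131 [ 0.0279  0.5481 -0.7608] [ 0.5919 -0.1787  0.131 ]
0.13 [ 0.1449  0.0888 -0.6335] [ 0.5919 -0.1787  0.13  ]
0.129 [0.174  0.3932 0.0853] [ 0.5919 -0.1787  0.1289]
0.128 [ 0.2047  0.7373 -0.5045] [ 0.5918 -0.1787  0.1279]
0.127 [-1.7535  0.1842  4.3925] [ 0.5921 -0.1787  0.1273]
0.126 [-3.9744  1.4267 12.6642] [ 0.5921 -0.1787  0.1273]
[ 0.2073  0.7042 -0.0192] 16.4167 0.015381265014415162
```

The collar is seated: contact at z 0.1273 against 0.127 expected. I'll release, lift, then pinch the keeper and slide it with a force guard.

```bash
python3 - <<'E'
from h import *; from rig import manip; import cv2
np.set_printoptions(precision=4,suppress=True)
x,y=.5919,-.1787
manip.servo_line([x,y,.127],rate=.03)
manip.command_gripper(.05,40); manip.hold(.2)
manip.servo_line([x,y,.215],rate=.12)
a=np.radians(5.5); ex=np.array([np.cos(a),np.sin(a)]); O=np.array([.5907,-.1680])
k=O-.0915*ex
manip.servo_line([*k,.215],rate=.12)
manip.servo_line([*k,.150],rate=.12);manip.hold(.2); f0=manip.get_contact_force()
for z in (.140,.132,.126):
    manip.servo_line([*k,z],rate=.05); f=manip.get_contact_force()-f0
    if abs(f[2])>8: print("contact");break
print(z,f,manip.get_time())
c=manip.camera("side");cv2.imwrite("pics/s4.png",cv2.resize(c["image"][130:280,310:470,::-1],None,fx=4,fy=4,interpolation=cv2.INTER_CUBIC))
E
```

```text
0.126 [-0.1664  0.1214 -0.1926] 20.9083
```

View pics/s4.png

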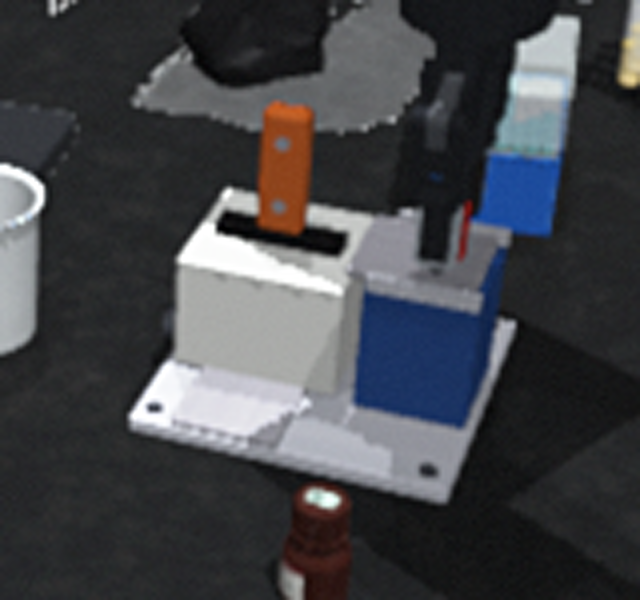

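The collar lies flat on the block and the fingers straddle the red grip. I pinch and slide.

```bash
python3 - <<'E'
from h import *; from rig import manip; import cv2
np.set_printoptions(precision=4,suppress=True)
a=np.radians(5.5); ex=np.array([np.cos(a),np.sin(a)]); O=np.array([.5907,-.1680]); k=O-.0915*ex
manip.command_gripper(.008,30); manip.hold(.2)
f0=manip.get_contact_force(); print(manip.get_width(),f0)
s=0
while s<.038:
    s+=.004 if s<.019 else .001
    manip.servo_line([*(k+s*ex),.126],rate=.03); f=manip.get_contact_force()
    fx=f[:2]@ex
    if s>.015: print(round(s,3),fx,f,(manip.get_position()[:2]-k)@ex)
    if abs(fx)>14 or abs(f).max()>25: break
print(manip.get_time(),manip.get_width())
c=manip.camera("side");cv2.imwrite("pics/s5.png",cv2.resize(c["image"][130:280,310:470,::-1],None,fx=4,fy=4,interpolation=cv2.INTER_CUBIC))
E
```

```text
0.013361107689848564 [-0.628   3.4622  4.0306]
0.016 -0.9302812379974106 [-1.1582  2.322   5.8476] 0.016149375822234066
0.02 -0.6217473143595803 [-0.9027  2.8875  5.2049] 0.020155929613702328
0.021 -2.078821935782096 [-2.3271  2.4791  6.4576] 0.020923618639507667
0.022 -1.8850078644526214 [-2.0651  1.7793  6.2461] 0.021817133156962456
0.023 -1.7246199693946624 [-1.9315  2.0662  6.225 ] 0.022838126580335877
0.024 -2.282049828757685 [-2.4695  1.8373  6.4067] 0.023800554005600053
0.025 -2.6552408480407608 [-2.7892  1.264   5.5573] 0.0248253661150046
0.026 -2.5652569207669136 [-2.8078  2.3953  7.132 ] 0.02581767620771232
0.027 -1.7677331564954715 [-1.994   2.265   7.0423] 0.026742535320005173
0.028 -5.328136306259052 [-5.461   1.124   9.3087] 0.026817985297507833
0.029 -10.108787349130004 [-10.1783   0.2361  13.3841] 0.026870298047848743
0.03 -13.243438593719926 [-13.1861  -1.2316  15.1662] 0.026950521324018324
0.031 -17.615973458581106 [-17.5105  -1.9419  18.7238] 0.027031163361773
25.7333 0.013415760850305861
```

It hit a hard stop after 26.8 mm of travel, so it started about 3 mm open, which matches the picture. I relax, let go, retreat and check.

```bash
python3 - <<'E'
from h import *; from rig import manip; import cv2
np.set_printoptions(precision=4,suppress=True)
a=np.radians(5.5); ex=np.array([np.cos(a),np.sin(a)]); O=np.array([.5907,-.1680]); k=O-.0915*ex
e=k+.0280*ex
manip.servo_line([*e,.126],rate=.03); print(manip.get_contact_force())
manip.command_gripper(.05,30); manip.hold(.2)
manip.servo_line([*e,.215],rate=.12); b=k-.06*ex
manip.servo_line([*b,.28],rate=.2); manip.hold(.3); print(manip.get_time(),manip.get_contact_force())
c=manip.camera("side")["image"];t=manip.camera("top")["image"]
A=cv2.resize(c[130:280,310:470,::-1],(400,375),interpolation=cv2.INTER_CUBIC); B=cv2.resize(t[120:320,230:470,::-1],(400,333),interpolation=cv2.INTER_CUBIC)
B=cv2.copyMakeBorder(B,0,42,0,0,cv2.BORDER_CONSTANT)
cv2.imwrite("pics/f.png",np.hstack([A,B]))
E
```

```text
[-5.1433  0.7447  9.7917]
28.5667 [ 0.1735  0.493  -0.2899]
```

View pics/f.png

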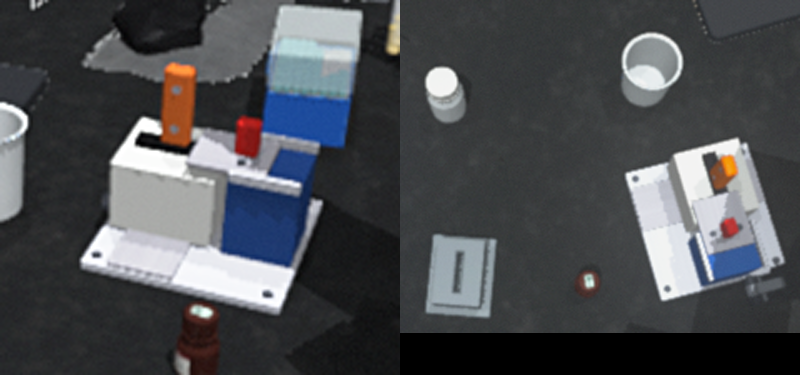

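The tongue covers the collar in the side view at about (195,148). The scraper stands upright, and both bottles and the beaker are where they were. I hand it in.

```bash
python3 -c "
from rig import manip
print(manip.sign_off())"
```

```text
the job is handed in; nothing more can be done
None
```

The scraper is seated in the slot with its collar flat on the block, the keeper is pushed over it to its stop and released, the bottles and beaker were not moved, and the job was handed in at about 28.6 s of the 53 s allowed.

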